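Refit the filter cover of a bench air pump

ROBOT

A 7-joint arm with a two-finger parallel gripper is mounted at the origin on the work surface. World frame = base frame: x ahead of the robot, y to its left, z up, the work surface at z = 0. Lengths are in mm, angles in degrees, forces in N, time in s.
With the tool pointing down it reaches from about 425 to 1025 mm from the base axis. Payload 9.4 kg.
Tool frame: the origin (TCP) lies on the mounting face of the last link; the fingertips stand robot.tcp_to_tips ahead of it and the grasp point (between the pads) lies 155 mm ahead of it (robot.tcp_to_tips is the distance from the TCP to the fingertips, in mm); x points along the fingers, y is the direction in which the jaws open and shut, and the axes are right-handed (so a half turn about x gives the same grasp; the last joint's range is limited). The gripper opens to 85 mm and grips with 20 to 120 N. Pads are 22 mm wide; open, the fingers measure 114 mm over their backs; the gripper's body (76 mm by 85 mm) begins 54 mm behind the grasp point. The pads swing forward as they close: fully open they stand 13 mm farther back than shut.
Start: joints at [-67.821, 34.337, -0.143, 91.639, 0.103, 54.024, -4.572], TCP at [324.325, 648.412, 404.675] pointing down, gripper open.
Joint ranges: [-147.43, 147.43], [-19.82, 112.94], [-74.19, 73.91], [6.32, 146.72], [-59.91, 239.91], [6.04, 106.73], [-150.56, 150.56]. Speed limits (degrees/s): [127.2, 127.2, 172.46, 172.46, 180, 180, 180].

INTERFACE

Orientations are given as [roll, pitch, yaw] about the fixed x, y, z axes, in that order (R = Rz(yaw) Ry(pitch) Rx(roll)).
In Python, from bench import robot, imaging gives the robot as it stands. The module is installed in compiled form; this text tells all that it offers.
- The arm moves only by the shell command python3 -m creep 'ROWS'. ROWS is text: rows parted by semicolons, each of 7 numbers parted by spaces: the shift along the tool's x, y, z in mm, then the turn, a rotation vector about the tool's x, y, z in degrees, then the finger opening in mm, from 0 to 85.4. In form: x y z rx ry rz fingers; .... A call has exactly 8 rows; each row shifts and turns the commanded pose from where the row before left it, along the tool's axes as they then stand; what a row does not reach is not made up. A row lasts 1/8 s, in which the tool goes at most 62.5 mm and 10.7 degrees, less where a joint would pass 70% of its speed; a pose out of reach is approached as far as the arm can. A call with a gripper value outside its range is refused whole. The fingers move at their own pace and stop on an object; the grip force is fixed at half the most. Time passes only in rows, so rows that do not move let the fingers close, or fill a call up. It gives the time, the measured TCP pose, the force and the opening at its end, in the units of the state.
- robot.observe(): the state, without advancing time (a new reading comes with each control period).
- imaging.camera(name): name is "side" or "top" or "wrist"; returns a dict with "img" (384x512x3 uint8, red, green, blue), "mtx" (3x3 intrinsics, pixels), "R" (3x3) and "t" (3): a world point X has camera coordinates R X + t; the wrist camera has in their place "T_tool_cam" (4x4, takes a point from camera to tool coordinates, whose origin is the TCP and whose axes are the tool frame's). Camera axes: x right, y down, z forward; pixel columns grow to the right and rows downward; lengths in mm; the calibration is good to about 2 mm. A picture is of the moment at which its call begins: read the wrist's pose just before it. There is no depth.
- robot.job_done(): hands the job in, once; it reports no verdict.
The state is a dict: "time": time; "qpos": joint angles; "qvel": joint speeds; "effort": joint torques, N m; "position": TCP position; "tcp_rot": TCP orientation; "wrist_force": force on the tool from outside, world axes, zero at the start; "ft_torque": the same for the moment, N m; "width": opening from 0.0 (shut) to 1.0 (fully open).
Only numpy, scipy, OpenCV 4.12 (cv2) and the standard library are available. Lean on these libraries where they do the work, as an engineer would, in place of code of your own. Each camera call takes 0.05 s, during which the arm holds its last target.

TASK

The filter in the blue bench pump has been changed; put its loose slide cover back. Set the cover level in the open mouth of the channel on top of the pump, tongue end first, and slide it under the two rail lips until its springy tongue clicks behind the catch and the cover stays shut by itself, then let go. Feel for the click and the rubber stop just after it: do not crush the stop, and leave the bananas, the jar and the tub where they are.

Things in the scene. Friction and masses are not known exactly. Their poses are not given: they have to be found in the camera images.
- pump: Bench air pump, fixed, blue painted metal, 260 mm long (its x) x 130 wide (y) x 75 high; origin at the centre of its underside, z up. The cover slides along its +x on a flat deck 50 mm above the bench, in a channel on the pump's top; the filter lies in a 40 x 76 mm well in the deck around x = 0. Mouth at the -x end, closed end wall at +x.
- mouth (a point): Middle of the channel's mouth, on the deck, at pump x = -50, z = 50 mm. Behind it, down to x = -130 mm, the deck is open and flat: set the cover down there. From it to x = -15 the low side walls funnel in from y = +-63 to +-51 mm, then run straight to the end wall.
- lips (a point): Start of the two rail lips, on the centre line at the height of their undersides: pump x = 10, z = 68.5 mm. They reach inwards over the channel to y = +-38 mm, up to x = 120; their turned-up ends begin at x = -10. Tops of the lips 75 mm above the bench.
- seal (a point): Sprung seal bar at the far end: two rubber pads whose faces stand at pump x = 74 mm. They meet the cover's front edge when the cover's origin is at pump x = 14 and push it back out with about 4 to 6 N over up to 35 mm. A cover released before the click is pushed back to 14 mm or less.
- cover: Loose slide cover, grey plastic, 0.11 to 0.22 kg: plate 120 mm long (its x) x 96 wide (y), on runners along its sides, plate top at z = 16 mm; origin at the centre of its underside. +x, the end with the sprung tongue, goes in first. In the channel its origin is 50 mm above the bench, with 3 mm play each side, 2.5 mm above. Starts flat on the bench, on the robot's other side from the pump.
- fin (a point): Top centre of the cover's grip, an upright fin across the plate: 12 mm thick (along the cover's x), 50 mm wide (y), centred at cover x = -36 mm, from z = 16 to 52 mm.
- barb (a point): Bottom of the barb under the tongue's free end, at cover x = 15 mm, 24 x 38 mm tongue in a window of the plate. It rides up a steel ramp on the channel floor (roughly 2 to 5 N more than the seal bar) and snaps down behind it. The catch is set differently on each pump: the click comes with the cover's origin somewhere between pump x = 20 and 38 mm, where it then rests.
- endstop (a joint): Squeeze of the rubber end stop behind the catch, m, 0 untouched. The cover meets it about 4 mm past the click. Stiffness 3 N/mm; it counts as crushed beyond 6 mm (18 N).
- bananas: Bystander: two bananas side by side, about 180 x 90 x 35 mm, loose; origin under the middle of the first one.
- jar: Bystander: amber glass jar with a brass lid, 72 mm across, 95 mm high; origin at the centre of its underside.
- tub: Bystander: large milky-clear tub with a white lid, 110 mm across, 150 mm high; origin at the centre of its underside.
Mind the look-alikes: they are no part of the job. What is shaped like the cover but pink or red is not meant.

How it is judged (in metres and radians):
On the way:
1. the cover lies level in the mouth of the channel, its front end under the rail lips (x of cover in the frame of pump between -0.045 and 0.01 m and y of cover in the frame of pump between -0.005 and 0.005 m and z of cover in the frame of pump between 0.046 and 0.055 m and angle between cover's own z axis and vertical below 0.06 rad and angle between the x axis of cover and the x axis of pump, either way round below 0.08 rad), for 0.05 s.
At the end, for the whole second after the job is handed in: The cover lies at rest and level, tongue end leading, straight in the channel under both lips (within 5 mm sideways, 0.06 rad), its origin 18 to 42 mm along the pump's x: only a cover that has clicked behind the catch stays there against the seal bar (x of cover in the frame of pump between 0.018 and 0.042 m and y of cover in the frame of pump between -0.005 and 0.005 m and z of cover in the frame of pump between 0.046 and 0.055 m and angle between cover's own z axis and vertical below 0.05 rad and angle between the x axis of cover and the x axis of pump, either way round below 0.06 rad and linear speed of cover below 0.01 m/s and x of barb in the frame of pump above 0.03 m); the robot touches nothing.
It fails at once if the rubber end stop is crushed by more than 6 mm (value of joint endstop above 0.006 m).
It fails at once if a bystander is moved by more than 30 mm (distance of any of bananas, jar, tub from where it was at the start of the episode above 0.03 m).
It also fails if it takes over 58 s, if anything falls off the work surface, if the arm or the gripper's body presses on something with over 40 N, if the wrist force passes 120 N, or if a joint passes its speed limit or range.

## Working session

There is one attempt and no reset: what is moved stays moved. The work goes in short steps, Python scripts to look and compute and a shell command to move; the robot and the scene stay as the last step left them, time stands still between calls to the robot, and variables do not carry over. Pictures are saved under pics/ and viewed, and the job is handed in when it is done.

```bash
mkdir -p pics; python3 - <<'E'
from bench import robot, imaging
import cv2
s=robot.observe();print({k:s[k] for k in('time','position','tcp_rot','wrist_force','width')},robot.tcp_to_tips)
for n in('side','top','wrist'):
    c=imaging.camera(n);cv2.imwrite(f'pics/{n}0.png',c['img'][:,:,::-1]);print(n,c['mtx'].tolist(),[ (k,c[k].round(3).tolist()) for k in('R','t','T_tool_cam') if k in c])
E
```

```text
{'time': 0.0, 'position': array([324.24282881, 648.22242097, 403.81106991]), 'tcp_rot': array([ -83.22131709,   89.90962169, -109.79180333]), 'wrist_force': array([0.19389481, 0.00782709, 0.02024387]), 'width': 1.000222337977366} 173.4
side [[390.2321648941503, 0.0, 246.62516280799792], [0.0, 390.2321648941503, 195.38067176291437], [0.0, 0.0, 1.0]] [('R', [[0.984, -0.177, 0.01], [-0.095, -0.572, -0.815], [0.15, 0.801, -0.58]]), ('t', [-535.193, 134.488, 1415.012])]
top [[385.40273437874674, 0.0, 255.85551380895626], [0.0, 385.40273437874674, 188.43339617465463], [0.0, 0.0, 1.0]] [('R', [[-0.018, -1.0, 0.004], [-0.997, 0.018, -0.081], [0.081, -0.005, -0.997]]), ('t', [38.984, 564.771, 1164.944])]
wrist [[268.6481524836076, 0.0, 252.726490972198], [0.0, 268.6481524836076, 194.77664164944775], [0.0, 0.0, 1.0]] [('T_tool_cam', [[-0.0, -0.299, 0.954, 30.765], [1.0, -0.0, 0.0, -0.389], [-0.0, 0.954, 0.299, -77.19], [0.0, 0.0, 0.0, 1.0]])]
```

View pics/side0.png

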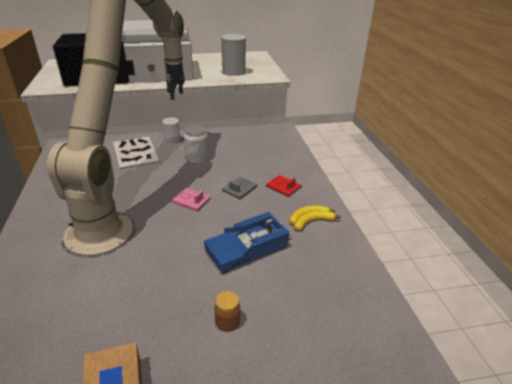

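View pics/top0.png

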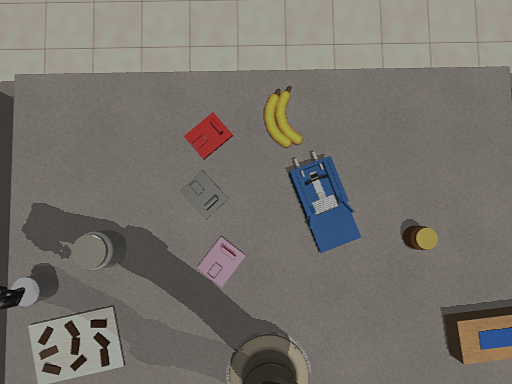

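View pics/wrist0.png

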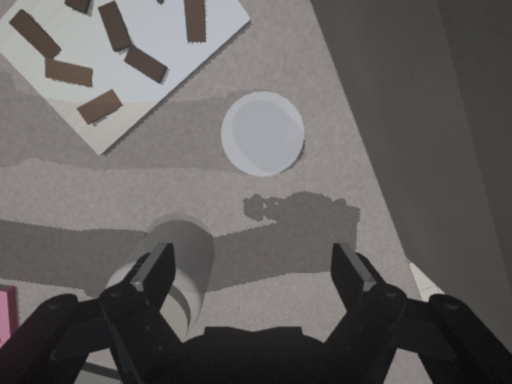

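Candidates in the top view: red (208,135), grey (204,194) and pink (221,261). The grey one fits, because the text rules out red and pink. I'll confirm it in an enlarged crop.

```bash
python3 - <<'E'
import cv2,numpy as np
i=cv2.imread('pics/top0.png')
a=cv2.resize(i[160:230,170:240],(400,400),interpolation=cv2.INTER_CUBIC)
b=cv2.resize(i[145:260,275:375],(348,400),interpolation=cv2.INTER_CUBIC)
cv2.imwrite('pics/crop1.png',np.hstack([a,b]))
h=cv2.cvtColor(i,cv2.COLOR_BGR2HSV)
print(i[194,200],i[230,330],i[200,260],i[187,195],i[170,250],i[203,211])
E
```

```text
[ 96 102 102] [122  81  48] [106 110 116] [102 107 108] [107 113 119] [122 129 129]
```

View pics/crop1.png

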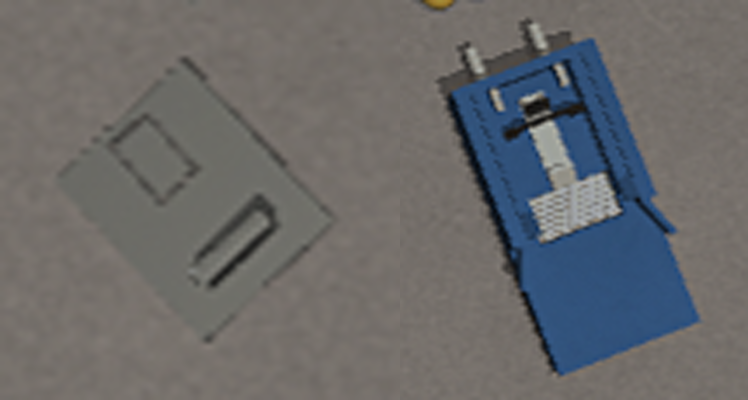

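Crop: the grey cover has corners at about (182,58), (335,215), (208,342) and (58,178), with its tongue window to the upper left and its fin to the lower right. The pump's flat deck and mouth are at the bottom, and its end wall is at the top. It's the grey one. Next I compute poses.

```bash
cat > h.py <<'E'
import numpy as np,cv2
from bench import robot,imaging
from scipy.spatial.transform import Rotation as Ro
def ray(c,uv,z,pose=None):
    if 'T_tool_cam' in c:
        p,r=pose; R=Ro.from_euler('xyz',r,degrees=True).as_matrix()
        T=c['T_tool_cam']; o=R@T[:3,3]+p; M=R@T[:3,:3]
    else: M=c['R'].T; o=-M@c['t']
    K=c['mtx']; d=M@np.array([(uv[0]-K[0,2])/K[0,0],(uv[1]-K[1,2])/K[1,1],1])
    return o+d*(z-o[2])/d[2]
def proj(c,X,pose=None):
    if 'T_tool_cam' in c:
        p,r=pose; R=Ro.from_euler('xyz',r,degrees=True).as_matrix()
        T=c['T_tool_cam']; x=T[:3,:3].T@(R.T@(np.array(X)-p)-T[:3,3])
    else: x=c['R']@np.array(X)+c['t']
    u=c['mtx']@x; return u[:2]/u[2]
E
python3 - <<'E'
from h import *
c=imaging.camera('top');im=c['img']
hsv=cv2.cvtColor(im,cv2.COLOR_RGB2HSV)
i=im.astype(int)
m=((i[:,:,1]-i[:,:,0])>=-2).astype(np.uint8)*255; m2=np.zeros_like(m); m2[160:230,170:240]=m[160:230,170:240]
m2=cv2.morphologyEx(m2,cv2.MORPH_OPEN,np.ones((3,3)))
cs=max(cv2.findContours(m2,0,1)[0],key=cv2.contourArea);print(cv2.minAreaRect(cs))
b=cv2.boxPoints(cv2.minAreaRect(cs))
P=np.array([ray(c,q,16)[:2] for q in b]);print(b.round(1).tolist(),P.round(1).tolist(),P.mean(0),[np.linalg.norm(P[k]-P[k-1]).round(1) for k in range(4)])
Q=np.array([[182,58],[335,215],[208,342],[58,178]])/5.714+[170,160]
P=np.array([ray(c,q,16)[:2] for q in Q]);print('manual',P.round(1).tolist(),P.mean(0),[np.linalg.norm(P[k]-P[k-1]).round(1) for k in range(4)])
d=P[0]+P[3]-P[1]-P[2];print('yaw',np.degrees(np.arctan2(d[1],d[0])))
e=P[3]-P[0]+P[2]-P[1];print('yaw y',np.degrees(np.arctan2(e[1],e[0]))-90)
fin=np.array([[190,275],[275,205]]);fc=np.array([233,238])/5.714+[170,160]
print('fin',ray(c,fc,52))
cr=lambda u,v:np.array([(u-400)/3.48+275,v/3.48+145])
pr=[ray(c,cr(*q),z) for q,z in [((700,320),50),((558,375),50),((595,38),75),((450,92),75)]]
print(np.round(pr,1).tolist())
pr=np.array(pr)[:,:2]; d=pr[2]+pr[3]-pr[0]-pr[1];print('pump',pr.mean(0),np.degrees(np.arctan2(d[1],d[0])),np.linalg.norm(d)/2,np.linalg.norm(pr[0]-pr[1]),np.linalg.norm(pr[2]-pr[3]))
E
```

```text
((203.71246337890625, 194.68850708007812), (38.60544204711914, 31.31393051147461), 47.290611267089844)
[[179.10000610351562, 191.10000610351562], [202.10000610351562, 169.89999389648438], [228.3000030517578, 198.3000030517578], [205.3000030517578, 219.5]] [[561.8, 266.6], [626.7, 195.0], [537.0, 114.6], [472.8, 186.2]] [549.5598027  190.59916209] [np.float64(119.9), np.float64(96.7), np.float64(120.5), np.float64(96.2)]
manual [[625.9, 195.8], [538.9, 113.6], [471.6, 182.8], [561.6, 263.4]] [549.50835723 188.91533701] [np.float64(93.3), np.float64(119.7), np.float64(96.5), np.float64(120.8)]
yaw 42.589575139436164
yaw y 43.892949870762834
fin [525.65558302 164.85395959  52.        ]
[[412.4, -282.6, 50.0], [368.0, -159.3, 50.0], [654.0, -195.7, 75.0], [609.8, -70.8, 75.0]]
pump [ 511.05949388 -177.09487196] 19.94775505592422 257.16050808877213 131.03254365495974 132.46036425288418
```

```bash
cat >> h.py <<'E'
def state():
    s=robot.observe(); R=Ro.from_euler('xyz',s['tcp_rot'],degrees=True).as_matrix()
    return s,np.array(s['position']),R
def plan(P,yaw,n=8,verbose=1):
    """tool-frame shift and rotvec total to reach TCP P with tool down, tool y at yaw"""
    s,p,R=state(); a=np.radians(yaw); y=np.array([np.cos(a),np.sin(a),0]);x=np.array([0,0,-1.]);G=np.c_[x,y,np.cross(x,y)]
    rv=np.degrees(Ro.from_matrix(R.T@G).as_rotvec()); d=R.T@(np.array(P)-p)
    # stepwise world displacement with turning tool
    rows=[]
    for k in range(n):
        Rk=R@Ro.from_rotvec(np.radians(rv*k/n)).as_matrix()
        rows.append(np.r_[Rk.T@(np.array(P)-p)/n,rv/n])
    print('t',round(s['time'],2),'p',p.round(1),'yaw',np.degrees(np.arctan2(R[1,1],R[0,1])).round(2),'toolx',R[:,0].round(4),'F',np.round(s['wrist_force'],1),'w',round(s['width'],3),'q',np.round(s['qpos'],0))
    print('shift in tool',d.round(1),'turn',rv.round(1))
    if verbose: print(np.array(rows).round(1))
E
python3 -c "
from h import *
plan([506,150,400],42.3,16)
plan([506,150,400],42.3-180,16,0)"
```

```text
t 0.2 p [324.3 648.3 404.1] yaw 63.43 toolx [-3.e-04 -9.e-04 -1.e+00] F [-0.4 -1.1 -0.7] w 1.003 q [-68.  34.  -0.  92.   0.  54.  -5.]
shift in tool [   4.5 -364.4  385.4] turn [21.1  0.   0.1]
[[  0.3 -22.8  24.1   1.3   0.    0. ]
 [  0.3 -22.2  24.6   1.3   0.    0. ]
 [  0.3 -21.6  25.1   1.3   0.    0. ]
 [  0.3 -21.1  25.6   1.3   0.    0. ]
 [  0.3 -20.5  26.1   1.3   0.    0. ]
 [  0.3 -19.9  26.5   1.3   0.    0. ]
 [  0.3 -19.2  27.    1.3   0.    0. ]
 [  0.3 -18.6  27.4   1.3   0.    0. ]
 [  0.3 -18.   27.9   1.3   0.    0. ]
 [  0.3 -17.3  28.3   1.3   0.    0. ]
 [  0.3 -16.7  28.7   1.3   0.    0. ]
 [  0.3 -16.   29.    1.3   0.    0. ]
 [  0.3 -15.3  29.4   1.3   0.    0. ]
 [  0.3 -14.6  29.7   1.3   0.    0. ]
 [  0.3 -14.   30.1   1.3   0.    0. ]
 [  0.3 -13.3  30.4   1.3   0.    0. ]]
t 0.2 p [324.3 648.3 404.1] yaw 63.43 toolx [-3.e-04 -9.e-04 -1.e+00] F [-0.4 -1.1 -0.7] w 1.003 q [-68.  34.  -0.  92.   0.  54.  -5.]
shift in tool [   4.5 -364.4  385.4] turn [-1.589e+02 -1.000e-01  0.000e+00]
```

```bash
python3 -m creep '0.3 -23 24 1.3 0 0 85; 0.3 -22 25 1.3 0 0 85; 0.3 -22 25 1.3 0 0 85; 0.3 -21 26 1.3 0 0 85; 0.3 -20 26 1.3 0 0 85; 0.3 -20 26 1.3 0 0 85; 0.3 -19 27 1.3 0 0 85; 0.3 -19 27 1.3 0 0 85' && python3 -m creep '0.3 -18 28 1.3 0 0 85; 0.3 -17 28 1.3 0 0 85; 0.3 -17 29 1.3 0 0 85; 0.3 -16 29 1.3 0 0 85; 0.3 -15 29 1.3 0 0 85; 0.3 -15 30 1.3 0 0 85; 0.3 -14 30 1.3 0 0 85; 0.3 -13 30 1.3 0 0 85'
python3 - <<'E'
from h import *
plan([506,150,400],42.3,8,0)
s,p,R=state();c=imaging.camera('wrist');np.savez('w1.npz',p=p,r=s['tcp_rot'],**c)
cv2.imwrite('pics/w1.png',c['img'][:,:,::-1])
E
```

```text
time: 1.2
position: [415.4, 398.5, 402.2]
tcp_rot: [-8.2, 90.0, -45.2]
wrist_force: [0.2, -0.8, 0.9]
width: 0.994
time: 2.2
position: [507.0, 150.1, 400.0]
tcp_rot: [81.6, 90.0, 34.2]
wrist_force: [0.6, 0.8, 0.6]
width: 0.993
t 2.2 p [507.  150.1 400. ] yaw 42.59 toolx [ 1.e-04  1.e-04 -1.e+00] F [0.6 0.8 0.6] w 0.993 q [-28.  21.   7. 118.  -4.  41.  24.]
shift in tool [-0.  -0.9 -0.6] turn [ 0.3  0.  -0. ]
```

View pics/w1.png

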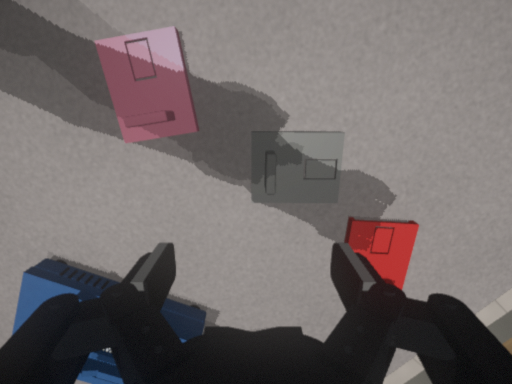

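Wrist view: the grey cover spans columns 251 to 343 and rows 131 to 203. Its fin is at about (270,172), its tongue window is on the right, and the pump is at the lower left.

```bash
python3 - <<'E'
from h import *
c=np.load('w1.npz');pose=(c['p'],c['r']);im=c['img']
cv2.imwrite('pics/w1c.png',cv2.resize(im[115:220,235:360,::-1],(750,630)[0:1]+(600,),interpolation=cv2.INTER_CUBIC))
i=im.astype(int);m=((i[:,:,1]-i[:,:,0])>=-1).astype(np.uint8)*255;z=np.zeros_like(m);z[110:215,225:348]=m[110:215,225:348]
z=cv2.morphologyEx(z,cv2.MORPH_OPEN,np.ones((3,3)))
ct=max(cv2.findContours(z,0,1)[0],key=cv2.contourArea);print(cv2.minAreaRect(ct))
cv2.imwrite('pics/w1m.png',z)
E
```

```text
((297.5, 167.0), (70.0, 91.0), 90.0)
```

View pics/w1c.png

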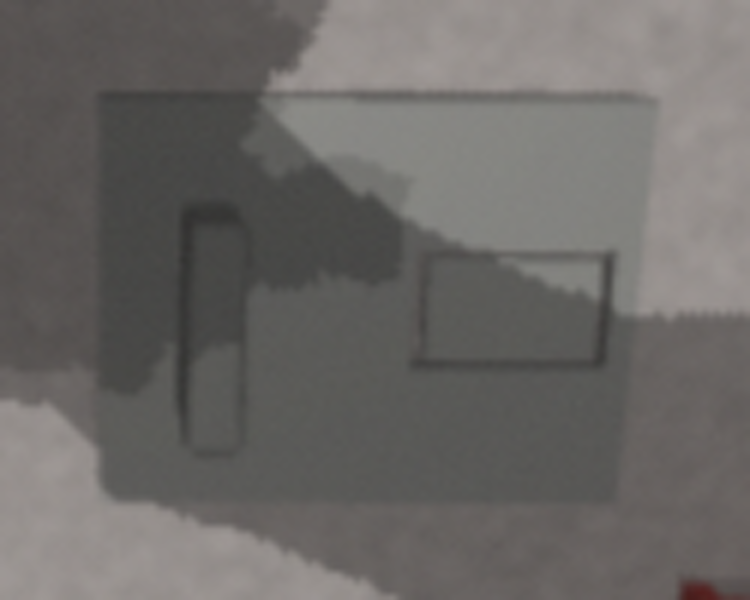

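```bash
python3 - <<'E'
from h import *
c=np.load('w1.npz');pose=(c['p'],c['r'])
f=lambda u,v:np.array([u/6+235,v/5.714+115])
P=np.array([ray(c,f(*q),16,pose)[:2] for q in [(98,97),(657,98),(617,502),(100,500)]]);print(P.round(1).tolist(),P.mean(0),[np.linalg.norm(P[k]-P[k-1]).round(1) for k in range(4)])
d=P[1]-P[0];e=P[2]-P[3];l=P[0]-P[3];print([np.degrees(np.arctan2(*v[::-1])).round(1) for v in(d,e,l,P[1]-P[2])])
F=np.array([ray(c,f(*q),52,pose)[:2] for q in [(190,222),(246,222),(242,452),(188,452)]]);print('fin',F.mean(0),[np.linalg.norm(F[k]-F[k-1]).round(1) for k in range(4)])
l=F[0]-F[3]+F[1]-F[2];print(np.degrees(np.arctan2(*l[::-1]))-90)
E
```

```text
[[470.9, 186.1], [559.2, 266.9], [624.6, 196.5], [536.0, 115.8]] [547.67018    191.31813461] [np.float64(95.7), np.float64(119.6), np.float64(96.1), np.float64(119.9)]
[np.float64(42.5), np.float64(42.3), np.float64(132.8), np.float64(132.9)]
fin [520.68744024 167.34259667] [np.float64(49.8), np.float64(11.0), np.float64(49.8), np.float64(11.1)]
43.06250674252604
```

```bash
python3 -m creep '20 7 -1 0 0 0 85; 30 7 -1 0 0 0 85; 30 4 -1 0 0 0 85; 30 3.8 0 0 0 0 85; 30 0 0 0 0 0 85; 30 0 0 0 0 0 85; 20 0 0 0 0 0 85; 14 0 0 0 0 0 85'
python3 -c "
from h import *
plan([521,167,195],42.6,8,0)"
```

```text
time: 3.25
position: [520.7, 168.3, 194.9]
tcp_rot: [-112.5, 90.0, -159.9]
wrist_force: [0.5, 0.0, -0.4]
width: 0.996
t 3.25 p [520.7 168.3 194.9] yaw 42.64 toolx [-7.e-04 -3.e-04 -1.e+00] F [ 0.5  0.  -0.4] w 0.996 q [-26.  41.   3. 123.  -6.  16.  25.]
shift in tool [-0.1 -0.6  1.1] turn [ 0. -0.  0.]
```

Position is good, so I close on the fin and then lift a little.

```bash
python3 -m creep '0 0 1 0 0 0 40; 0 0 0 0 0 0 5; 0 0 0 0 0 0 5; 0 0 0 0 0 0 5; 0 0 0 0 0 0 5; 0 0 0 0 0 0 5; 0 0 0 0 0 0 5; 0 0 0 0 0 0 5'
python3 -m creep '-5 0 0 0 0 0 5; -15 0 0 0 0 0 5; -25 0 0 0 0 0 5; -25 0 0 0 0 0 5; -25 0 0 0 0 0 5; -25 0 0 0 0 0 5; -20 0 0 0 0 0 5; -15 0 0 0 0 0 5'
python3 - <<'E'
from h import *
plan([407,-215,350],19.9,16)
s,p,R=state();c=imaging.camera('wrist');np.savez('w2.npz',p=p,r=s['tcp_rot'],**c)
cv2.imwrite('pics/w2.png',c['img'][:,:,::-1])
E
```

```text
time: 4.25
position: [521.6, 167.4, 196.6]
tcp_rot: [68.7, 89.9, 21.3]
wrist_force: [-0.4, -0.0, 5.7]
width: 0.13
time: 5.25
position: [521.3, 167.3, 352.7]
tcp_rot: [72.6, 89.9, 25.2]
wrist_force: [-1.2, -1.2, -1.5]
width: 0.131
t 5.25 p [521.3 167.3 352.7] yaw 42.63 toolx [ 1.1e-03  5.0e-04 -1.0e+00] F [-1.2 -1.2 -1.5] w 0.131 q [-28.  26.   6. 118.  -5.  36.  24.]
shift in tool [   2.3 -343.   203.9] turn [22.7  0.  -0.1]
[[  0.1 -21.4  12.7   1.4   0.   -0. ]
 [  0.1 -21.1  13.3   1.4   0.   -0. ]
 [  0.1 -20.8  13.8   1.4   0.   -0. ]
 [  0.1 -20.4  14.3   1.4   0.   -0. ]
 [  0.2 -20.1  14.8   1.4   0.   -0. ]
 [  0.2 -19.7  15.3   1.4   0.   -0. ]
 [  0.2 -19.3  15.8   1.4   0.   -0. ]
 [  0.2 -18.9  16.3   1.4   0.   -0. ]
 [  0.2 -18.5  16.7   1.4   0.   -0. ]
 [  0.2 -18.1  17.2   1.4   0.   -0. ]
 [  0.2 -17.7  17.6   1.4   0.   -0. ]
 [  0.2 -17.2  18.    1.4   0.   -0. ]
 [  0.2 -16.8  18.5   1.4   0.   -0. ]
 [  0.2 -16.3  18.9   1.4   0.   -0. ]
 [  0.2 -15.8  19.3   1.4   0.   -0. ]
 [  0.2 -15.3  19.7   1.4   0.   -0. ]]
```

View pics/w2.png

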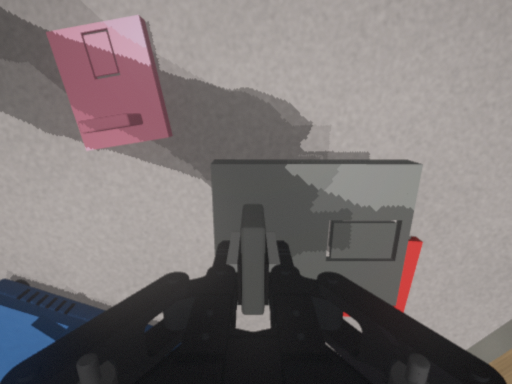

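The cover is held level in the jaws. It was grasped with the tongue on +tool y. I now go to a viewing spot beside the pump, at a safe height.

```bash
python3 - <<'E'
from h import *
plan([505,-307,395],19.9,16)
c=imaging.camera('top')
for n,q,z in (('jar',(427,238),95),('ban',(283,118),18),('tub',(95,250),150)): print(n,ray(c,q,z).round(0))
E
```

```text
t 5.3 p [521.6 167.3 354. ] yaw 42.61 toolx [ 0.0028  0.0012 -1.    ] F [ 0.9  0.4 -0.4] w 0.131 q [-28.  26.   6. 118.  -5.  36.  24.]
shift in tool [ -41.7 -333.3  337.8] turn [22.7  0.  -0.2]
[[ -2.6 -20.8  21.1   1.4   0.   -0. ]
 [ -2.6 -20.3  21.6   1.4   0.   -0. ]
 [ -2.6 -19.8  22.1   1.4   0.   -0. ]
 [ -2.6 -19.2  22.6   1.4   0.   -0. ]
 [ -2.6 -18.6  23.1   1.4   0.   -0. ]
 [ -2.6 -18.1  23.5   1.4   0.   -0. ]
 [ -2.6 -17.5  24.    1.4   0.   -0. ]
 [ -2.6 -16.9  24.4   1.4   0.   -0. ]
 [ -2.6 -16.3  24.8   1.4   0.   -0. ]
 [ -2.6 -15.6  25.2   1.4   0.   -0. ]
 [ -2.6 -15.   25.6   1.4   0.   -0. ]
 [ -2.6 -14.4  25.9   1.4   0.   -0. ]
 [ -2.6 -13.7  26.3   1.4   0.   -0. ]
 [ -2.6 -13.1  26.6   1.4   0.   -0. ]
 [ -2.6 -12.4  26.9   1.4   0.   -0. ]
 [ -2.6 -11.7  27.2   1.4   0.   -0. ]]
jar [ 408. -459.   95.]
ban [786. -60.  18.]
tub [395. 469. 150.]
```

```bash
python3 -m creep '-2.6 -21 21 1.4 0 0 5; -2.6 -20 21.5 1.4 0 0 5; -2.6 -20 22 1.4 0 0 5; -2.6 -19 22.5 1.4 0 0 5; -2.6 -18.5 23 1.4 0 0 5; -2.6 -18 23.5 1.4 0 0 5; -2.6 -17.5 24 1.4 0 0 5; -2.6 -17 24.5 1.4 0 0 5' && python3 -m creep '-2.6 -16.3 25 1.4 0 0 5; -2.6 -15.6 25 1.4 0 0 5; -2.6 -15 25.6 1.4 0 0 5; -2.6 -14.4 26 1.4 0 0 5; -2.6 -13.7 26.3 1.4 0 0 5; -2.6 -13 26.6 1.5 0 0 5; -2.6 -12.4 27 1.5 0 0 5; -2.6 -11.7 27 1.5 0 0 5'
python3 - <<'E'
from h import *
plan([505,-307,395],19.9,8,0)
s,p,R=state();c=imaging.camera('wrist');np.savez('w3.npz',p=p,r=s['tcp_rot'],**c)
cv2.imwrite('pics/w3.png',c['img'][:,:,::-1])
E
```

```text
time: 6.35
position: [513.0, -70.2, 371.1]
tcp_rot: [-119.7, 89.9, -178.3]
wrist_force: [0.6, 0.1, -2.5]
width: 0.131
time: 7.35
position: [505.8, -307.2, 391.7]
tcp_rot: [-133.9, 89.9, 156.0]
wrist_force: [0.5, 0.4, -2.1]
width: 0.128
t 7.35 p [ 505.8 -307.2  391.7] yaw 19.88 toolx [-1.3e-03  6.0e-04 -1.0e+00] F [ 0.5  0.4 -2.1] w 0.128 q [ 17.  26.  13. 111.  -8.  44.  54.]
shift in tool [-3.3 -0.7 -0.4] turn [-0.  -0.1  0.1]
```

View pics/w3.png

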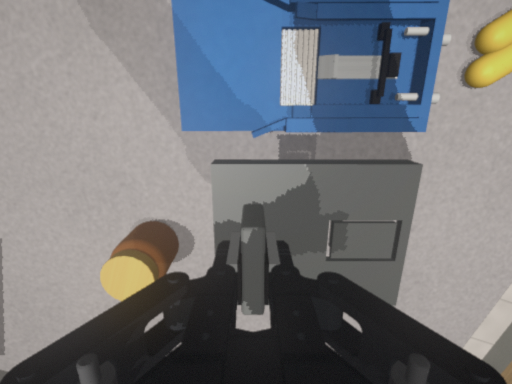

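Wrist view: the pump is at the top, nearly aligned with the image. Its rear deck corner is at (182,131), the filter is at (300,66), and the end wall is at about (435,100). The jar's lid is at (130,275). I enlarge the pump.

```bash
python3 - <<'E'
import cv2
i=cv2.imread('pics/w3.png')
cv2.imwrite('pics/w3c.png',cv2.resize(i[0:160,165:460],(797,432),interpolation=cv2.INTER_CUBIC))
E
```

```text
(no output)
```

View pics/w3c.png

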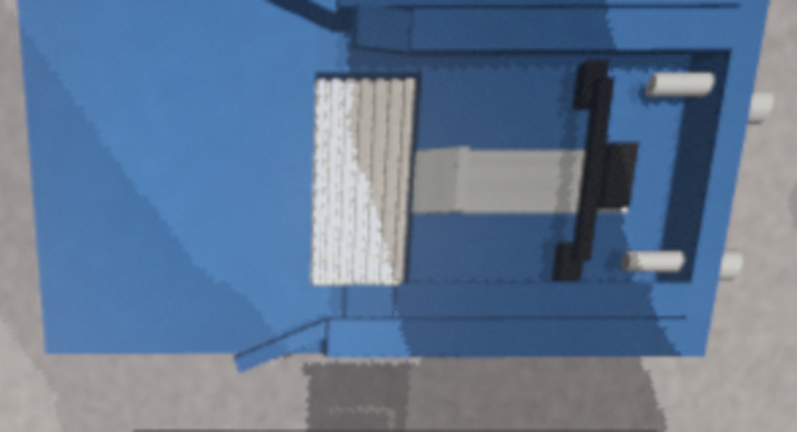

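```bash
python3 - <<'E'
from h import *
c=np.load('w3.npz');pose=(c['p'],c['r']);s=2.7017
R=lambda u,v,z:ray(c,(u/s+165,v/s),z,pose)[:2]
A=R(47,353,50);B=R(18,0,50);C=R(705,356,75)
d=C-A;print('rear -y corner',A,'front -y',C,np.linalg.norm(d),np.degrees(np.arctan2(d[1],d[0])))
e=B-A;print('rear edge yaw',np.degrees(np.arctan2(e[1],e[0]))-90)
for yaw in(20.,):
  a=np.radians(yaw);ux=np.array([np.cos(a),np.sin(a)]);uy=np.array([-ux[1],ux[0]])
  o=(A+65*uy+130*ux+C+65*uy-130*ux)/2;print('origin',o)
  pl=lambda q:np.array([(q-o)@ux,(q-o)@uy]).round(1).tolist()
  for n,q in {'filter TL':(316,75,50),'filter BR':(405,285,50),'filter TR':(416,77,50),'filter BL':(312,284,50),'lip up L':(352,50,75),'lip up R':(730,50,75),'lip lo L':(400,282,75),'lip lo R':(692,282,75),'ln up':(740,5,75),'ln lo':(685,318,75),'ln lo L':(330,318,75),'front edge':(770,0,75),'funnel tip':(240,368,75),'fun2':(330,318,75),'pad':(560,275,60),'ramp':(465,148,50),'ramp2':(465,212,50)}.items(): print(n,pl(R(*q)))
E
```

```text
rear -y corner [ 411.21167262 -282.30286716] front -y [ 654.91523362 -193.54453011] 259.3635827143528 20.01193516554801
rear edge yaw 20.247704777759566
origin [ 510.8321438  -176.84367828]
filter TL [-20.4, 36.7]
filter BR [18.1, -38.4]
filter TR [17.2, 35.9]
filter BL [-19.8, -37.9]
lip up L [-10.7, 37.7]
lip up R [118.8, 37.4]
lip lo L [10.7, -37.8]
lip lo R [119.7, -38.0]
ln up [119.6, 50.6]
ln lo [119.4, -50.9]
ln lo L [-15.0, -50.6]
front edge [129.4, 52.0]
funnel tip [-49.1, -69.1]
fun2 [-15.0, -50.6]
pad [76.4, -34.9]
ramp [37.9, 11.8]
ramp2 [40.0, -11.0]
```

```bash
python3 - <<'E'
from h import *
c=np.load('w3.npz');pose=(c['p'],c['r']);im=c['img']
cv2.imwrite('pics/w3d.png',cv2.resize(im[150:320,200:430,::-1],(690,510),interpolation=cv2.INTER_CUBIC))
E
```

```text
(no output)
```

View pics/w3d.png

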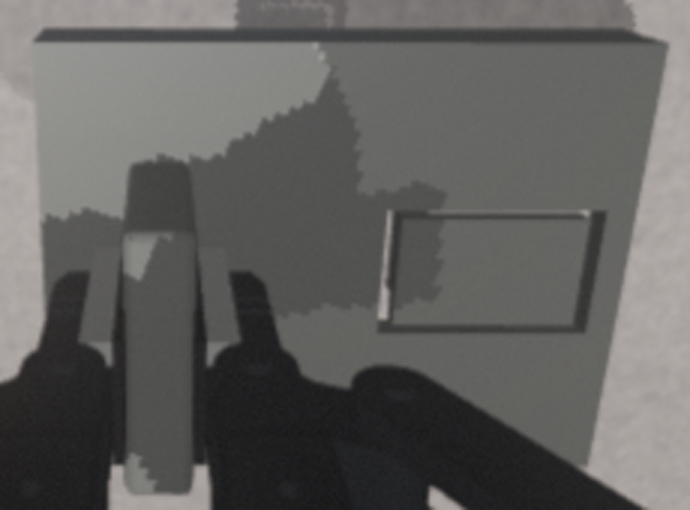

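```bash
python3 - <<'E'
from h import *
c=np.load('w3.npz');s=3.
T=c['T_tool_cam'];K=c['mtx']
def tl(u,v,X):  # tool coords at tool-x = X
    d=T[:3,:3]@np.array([((u/s+200)-K[0,2])/K[0,0],((v/s+150)-K[1,2])/K[1,1],1]);o=T[:3,3]
    return (o+d*(X-o[0])/d[0])[1:].round(1)
for X in (178.6,180.6,182.6): print(X,'TL',tl(35,42,X),'TR',tl(667,45,X),'R',tl(588,460,X),'win',tl(397,211,X),tl(606,211,X),tl(585,330,X),tl(378,330,X))
for X in (144.6,):print('fin',tl(124,233,X),tl(195,233,X),tl(192,492,X),tl(124,492,X))
E
```

```text
178.6 TL [-23.7 -48.4] TR [ 93.7 -47.8] R [93.8 44.7] win [ 46.5 -14.5] [ 87.9 -14.5] [88.  12.3] [44.9 12.3]
180.6 TL [-24. -48.] TR [ 95.  -47.4] R [95.  46.4] win [ 47.1 -13.6] [ 89.1 -13.6] [89.2 13.5] [45.5 13.5]
182.6 TL [-24.3 -47.6] TR [ 96.3 -47. ] R [96.3 48. ] win [ 47.8 -12.8] [ 90.3 -12.8] [90.4 14.7] [46.1 14.7]
fin [ -6.1 -25.1] [  4.8 -25.1] [ 4.9 23.4] [-6.7 23.4]
```

The measurements agree: pump yaw is 20.05° with its origin at (510.8, −176.9), and the cover is level and centred in the grip. I move to pump x = −85 (cover origin), hovering above the deck.

```bash
python3 - <<'E'
from h import *
plan([397.1,-218.4,285],20.05,8,1)
E
```

```text
t 7.4 p [ 505.1 -311.3  392.4] yaw 19.59 toolx [-4.0e-04 -2.8e-03 -1.0e+00] F [ 1.5 -4.2 -0.7] w 0.126 q [ 17.  27.  13. 111.  -8.  44.  55.]
shift in tool [ 107.1  -70.4 -124. ] turn [-0.5  0.1  0.1]
[[ 13.4  -8.8 -15.5  -0.1   0.    0. ]
 [ 13.4  -8.8 -15.5  -0.1   0.    0. ]
 [ 13.4  -8.8 -15.5  -0.1   0.    0. ]
 [ 13.4  -8.8 -15.5  -0.1   0.    0. ]
 [ 13.4  -8.8 -15.5  -0.1   0.    0. ]
 [ 13.4  -8.7 -15.5  -0.1   0.    0. ]
 [ 13.4  -8.7 -15.5  -0.1   0.    0. ]
 [ 13.4  -8.7 -15.5  -0.1   0.    0. ]]
```

```bash
python3 -m creep '4 -12 -20 0 0 0 5; 10 -12 -24 0 0 0 5; 15 -12 -24 0 0 0 5; 18 -12 -20 0 0 0 5; 20 -12 -16 0 0 0 5; 20 -7 -13 0 0 0 5; 15 -4 -7 0 0 0 5; 5 0 0 0 0 0 5'
python3 - <<'E'
from h import *
imaging.camera('side')
plan([397.1,-218.4,265],20.05,8,0)
s,p,R=state();c=imaging.camera('wrist');np.savez('w4.npz',p=p,r=s['tcp_rot'],**c)
cv2.imwrite('pics/w4.png',c['img'][:,:,::-1])
plan([397.1,-218.4,265],20.05,8,0)
E
```

```text
time: 8.4
position: [396.5, -213.5, 284.5]
tcp_rot: [-132.1, 89.9, 157.8]
wrist_force: [0.5, -0.3, -0.8]
width: 0.126
t 8.45 p [ 397.  -213.8  284.5] yaw 19.94 toolx [-1.5e-03  5.0e-04 -1.0e+00] F [-0.1 -0.6 -1.7] w 0.13 q [ 15.  28.   8. 133. -12.  19.  54.]
shift in tool [19.5 -1.4  4.3] turn [-0.1 -0.1  0.1]
t 8.5 p [ 397.3 -214.1  285.1] yaw 19.93 toolx [-7.e-04  1.e-04 -1.e+00] F [-1.2  0.  -0.9] w 0.13 q [ 15.  28.   8. 133. -12.  19.  54.]
shift in tool [20.1 -1.6  4. ] turn [-0.1 -0.   0. ]
```

View pics/w4.png

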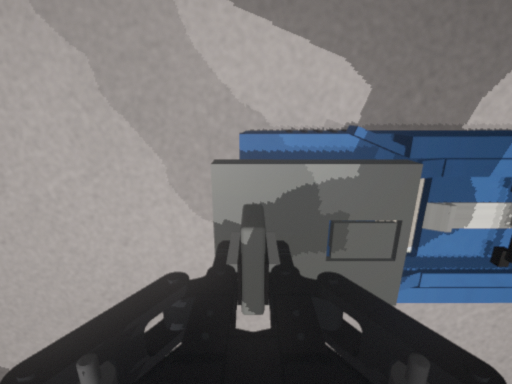

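Wrist view: the held cover hovers over the deck, with the pump's rear corner at (241,133). The side edges are at about rows 131 and 301 on the right. I check the lateral offset directly in tool coordinates.

```bash
python3 - <<'E'
from h import *
im=np.load('w4.npz')['img']
cv2.imwrite('pics/w4c.png',cv2.resize(im[110:320,350:512,::-1],(462,600),interpolation=cv2.INTER_CUBIC))
E
```

```text
(no output)
```

View pics/w4c.png

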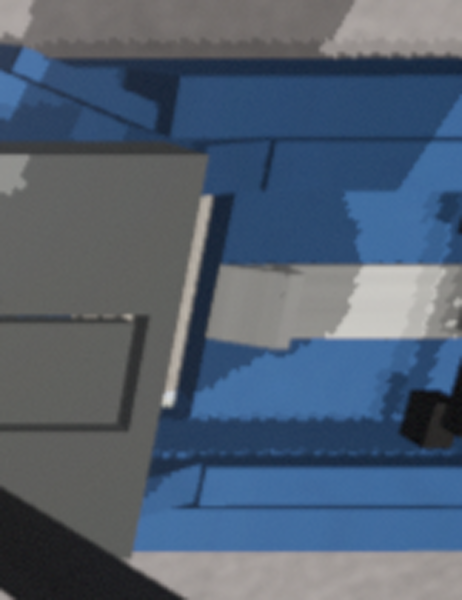

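```bash
python3 - <<'E'
from h import *
c=np.load('w4.npz');T=c['T_tool_cam'];K=c['mtx'];pose=(c['p'],c['r'])
o=np.array([510.8,-176.9]);a=np.radians(20.05);ux=np.array([np.cos(a),np.sin(a)]);uy=np.array([-ux[1],ux[0]])
def f(u,v,z):
    q=ray(c,(u/2.852+350,v/2.857+110),z,pose)[:2]-o;t=c['p'][:2]-o
    return np.round([q@ux,q@uy,(q-t)@uy],1)
print('tcp in pump',(c['p'][:2]-o)@ux,(c['p'][:2]-o)@uy)
for n,q in {'+y outer':(300,72),'+y outer r':(460,75),'groove+':(300,138),'groove+r':(460,138),'lip-':(300,460),'groove-':(300,506),'outer-':(300,551),'outer-l':(140,551)}.items(): print(n,f(*q,75))
print('filter',f(205,200,50),f(160,405,50), 'deck corner', np.round([(ray(c,(241,133),50,pose)[:2]-o)@u for u in(ux,uy)],1))
E
```

```text
tcp in pump -119.57545615065705 4.311311236332912
+y outer [11.5 65.7 61.4]
+y outer r [48.2 65.  60.7]
groove+ [14.8 50.6 46.3]
groove+r [52.3 50.5 46.2]
lip- [ 34.1 -36.1 -40.4]
groove- [ 37.3 -50.5 -54.8]
outer- [ 40.6 -65.3 -69.6]
outer-l [ -4.1 -65.2 -69.5]
filter [11.5 29.3 25. ] [  9.7 -33.6 -37.9] deck corner [-129.3   65.4]
```

The pump pose is confirmed; the tool sits 4.3 mm too far along pump +y. I shift by that much and lower.

```bash
python3 -m creep '2 -1.5 4.2 -0.1 0 0 5; 5 0 0 0 0 0 5; 6 0 0 0 0 0 5; 6 0 0 0 0 0 5; 6 0 0 0 0 0 5; 4 0 0 0 0 0 5; 2 0 0 0 0 0 5; 1 0 0 0 0 0 5'
python3 - <<'E'
from h import *
o=np.array([510.8,-176.9]);a=np.radians(20.05);ux=np.array([np.cos(a),np.sin(a)]);uy=np.array([-ux[1],ux[0]])
s,p,R=state();print('pump x,y of tcp',(p[:2]-o)@ux,(p[:2]-o)@uy);plan([397.1,-218.4,246.6],20.05,8,0)
E
```

```text
time: 9.5
position: [397.1, -218.4, 253.4]
tcp_rot: [-43.5, 90.0, -113.4]
wrist_force: [-0.5, 0.1, -1.3]
width: 0.128
pump x,y of tcp -121.07671346899338 -0.010605578842131536
t 9.5 p [ 397.1 -218.4  253.4] yaw 20.03 toolx [-0. -0. -1.] F [-0.5  0.1 -1.3] w 0.128 q [ 17.  32.   6. 134. -13.  15.  55.]
shift in tool [ 6.8  0.  -0. ] turn [-0.  0.  0.]
```

```bash
cat > st.py <<'E'
from h import *
o=np.array([510.8,-176.9]);a=np.radians(20.05);ux=np.array([np.cos(a),np.sin(a)]);uy=np.array([-ux[1],ux[0]])
s,p,R=state();F=np.array(s['wrist_force'])
print('t',round(s['time'],2),'cover x,y %.2f %.2f'%((p[:2]-o)@ux+36,(p[:2]-o)@uy),'z %.1f'%p[2],'Fpump %.1f %.1f %.1f'%(F[:2]@ux,F[:2]@uy,F[2]),'M',np.round(s['ft_torque'],2),'yaw %.2f'%np.degrees(np.arctan2(R[1,1],R[0,1])),'w %.3f'%s['width'])
E
python3 -m creep '2 0 0 0 0 0 5; 1.5 0 0 0 0 0 5; 1 0 0 0 0 0 5; 1 0 0 0 0 0 5; 0.8 0 0 0 0 0 5; 0.5 0 0 0 0 0 5; 0 0 0 0 0 0 5; 0 0 0 0 0 0 5'; python3 st.py
```

```text
time: 10.5
position: [397.1, -218.4, 246.7]
tcp_rot: [35.7, 90.0, -34.3]
wrist_force: [-0.2, -0.3, -2.3]
width: 0.129
t 10.5 cover x,y -85.09 -0.00 z 246.7 Fpump -0.3 -0.2 -2.3 M [0.03 0.05 0.01] yaw 20.03 w 0.129
```

```bash
python3 -m creep '0.5 0 0 0 0 0 5; 0.5 0 0 0 0 0 5; 0.3 0 0 0 0 0 5; 0 0 0 0 0 0 5; 0 0 0 0 0 0 5; 0 0 0 0 0 0 5; 0 0 0 0 0 0 5; 0 0 0 0 0 0 5'; python3 st.py
```

```text
time: 11.5
position: [396.8, -218.4, 246.5]
tcp_rot: [60.8, 89.9, -9.2]
wrist_force: [-3.0, 1.2, 21.5]
width: 0.129
t 11.5 cover x,y -85.30 0.07 z 246.5 Fpump -2.4 2.2 21.5 M [0.35 0.71 0.04] yaw 20.02 w 0.129
```

Contact is at TCP z ≈ 246.6, as predicted. I ease off 1 mm and slide into the mouth.

```bash
python3 -m creep '-1 0 0 0 0 0 5; 0 5 0 0 0 0 5; 0 8 0 0 0 0 5; 0 8 0 0 0 0 5; 0 8 0 0 0 0 5; 0 5 0 0 0 0 5; 0 0 0 0 0 0 5; 0 0 0 0 0 0 5'; python3 st.py; python3 - <<'E'
from h import *
s,p,R=state();c=imaging.camera('wrist');np.savez('w5.npz',p=p,r=s['tcp_rot'],**c)
cv2.imwrite('pics/w5.png',c['img'][:,:,::-1])
E
```

```text
time: 12.5
position: [429.9, -206.6, 246.6]
tcp_rot: [59.4, 89.9, -10.5]
wrist_force: [0.5, 0.6, 6.1]
width: 0.13
t 12.5 cover x,y -50.22 -0.12 z 246.6 Fpump 0.7 0.4 6.1 M [ 0.28 -0.05 -0.04] yaw 20.06 w 0.130
```

View pics/w5.png

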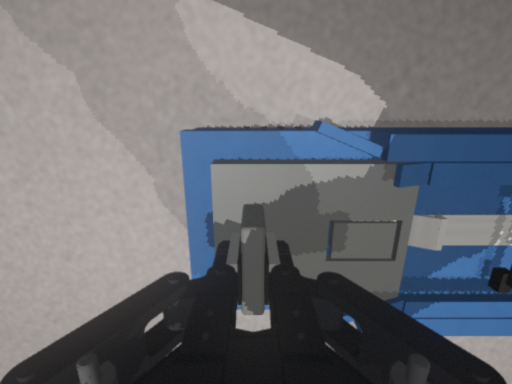

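Wrist view: the cover lies flat on the deck, with its front edge (column ~415) just short of the turned-up lip ends and centred between the walls. I continue under the lips.

```bash
python3 -m creep '-0.2 4 0 0 0 0 5; 0 6 0 0 0 0 5; 0 6 0 0 0 0 5; 0 6 0 0 0 0 5; 0 6 0 0 0 0 5; 0 4 0 0 0 0 5; 0 2 0 0 0 0 5; 0 0 0 0 0 0 5'; python3 st.py
```

```text
time: 13.55
position: [461.6, -194.9, 246.6]
tcp_rot: [59.7, 90.0, -10.3]
wrist_force: [0.6, 0.7, 4.3]
width: 0.129
t 13.55 cover x,y -16.34 -0.01 z 246.6 Fpump 0.8 0.5 4.3 M [ 0.02  0.07 -0.06] yaw 20.05 w 0.129
```

```bash
python3 -m creep '-0.1 4 0 0 0 0 5; 0 4 0 0 0 0 5; 0 4 0 0 0 0 5; 0 4 0 0 0 0 5; 0 4 0 0 0 0 5; 0 3 0 0 0 0 5; 0 3 0 0 0 0 5; 0 0 0 0 0 0 5'; python3 st.py;  python3 - <<'E'
from h import *
c=imaging.camera('wrist');cv2.imwrite('pics/w6.png',c['img'][:,:,::-1])
E
```

```text
time: 14.55
position: [485.5, -186.1, 246.7]
tcp_rot: [66.4, 90.0, -3.6]
wrist_force: [-1.6, -1.0, 3.3]
width: 0.13
t 14.55 cover x,y 9.11 -0.01 z 246.7 Fpump -1.9 -0.4 3.3 M [-0.02  0.32 -0.02] yaw 20.04 w 0.130
```

View pics/w6.png

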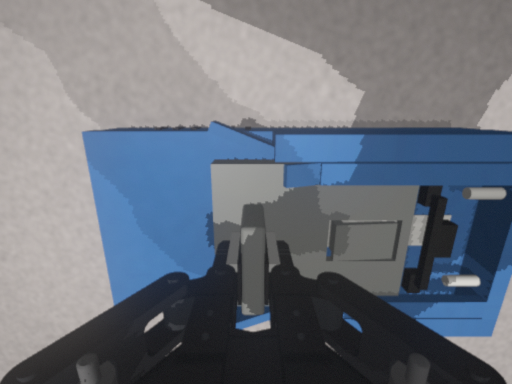

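Under both lips, the seal pads are just ahead. Next I move in small steps while watching the force.

```bash
python3 -m creep '0 2 0 0 0 0 5; 0 2 0 0 0 0 5; 0 2 0 0 0 0 5; 0 1 0 0 0 0 5; 0 1 0 0 0 0 5; 0 1 0 0 0 0 5; 0 0 0 0 0 0 5; 0 0 0 0 0 0 5' >/dev/null; python3 st.py;  python3 -m creep '0 1 0 0 0 0 5; 0 1 0 0 0 0 5; 0 0.5 0 0 0 0 5; 0 0.5 0 0 0 0 5; 0 0 0 0 0 0 5; 0 0 0 0 0 0 5; 0 0 0 0 0 0 5; 0 0 0 0 0 0 5'>/dev/null; python3 st.py
```

```text
t 15.6 cover x,y 17.62 -0.11 z 246.7 Fpump -5.8 -0.8 3.4 M [-0.47  0.94  0.07] yaw 20.02 w 0.130
t 16.6 cover x,y 20.95 -0.05 z 246.7 Fpump -3.9 -0.9 1.7 M [-0.41  0.73  0.02] yaw 20.03 w 0.124
```

```bash
python3 -m creep '0 0.5 0 0 0 0 5; 0 0.5 0 0 0 0 5; 0 0.5 0 0 0 0 5; 0 0.5 0 0 0 0 5; 0 0 0 0 0 0 5; 0 0 0 0 0 0 5; 0 0 0 0 0 0 5; 0 0 0 0 0 0 5'>/dev/null; python3 st.py
```

```text
t 17.6 cover x,y 23.00 -0.01 z 246.7 Fpump -5.0 -1.0 1.7 M [-0.38  0.69  0.09] yaw 20.03 w 0.129
```

```bash
python3 -m creep '0 0.5 0 0 0 0 5; 0 0.5 0 0 0 0 5; 0 0.5 0 0 0 0 5; 0 0.5 0 0 0 0 5; 0 0 0 0 0 0 5; 0 0 0 0 0 0 5; 0 0 0 0 0 0 5; 0 0 0 0 0 0 5'>/dev/null; python3 st.py
```

```text
t 18.6 cover x,y 24.69 -0.02 z 246.7 Fpump -5.2 0.1 3.1 M [-0.45  0.93  0.03] yaw 20.02 w 0.124
```

```bash
python3 -m creep '0 0.5 0 0 0 0 5; 0 0.5 0 0 0 0 5; 0 0.5 0 0 0 0 5; 0 0.5 0 0 0 0 5; 0 0 0 0 0 0 5; 0 0 0 0 0 0 5; 0 0 0 0 0 0 5; 0 0 0 0 0 0 5'>/dev/null; python3 st.py
```

```text
t 19.6 cover x,y 26.69 -0.03 z 246.7 Fpump -6.2 -0.4 2.9 M [-0.45  0.93  0.04] yaw 20.02 w 0.135
```

```bash
python3 -m creep '0 0.5 0 0 0 0 5; 0 0.5 0 0 0 0 5; 0 0.5 0 0 0 0 5; 0 0.5 0 0 0 0 5; 0 0 0 0 0 0 5; 0 0 0 0 0 0 5; 0 0 0 0 0 0 5; 0 0 0 0 0 0 5'>/dev/null; python3 st.py
```

```text
t 20.6 cover x,y 27.96 -0.05 z 246.7 Fpump -8.1 -0.5 5.9 M [-0.72  1.36  0.08] yaw 19.99 w 0.131
```

```bash
python3 - <<'E'
from h import *
c=imaging.camera('wrist');cv2.imwrite('pics/w7.png',cv2.resize(c['img'][120:340,200:,::-1],(780,550)))
E
```

View pics/w7.png

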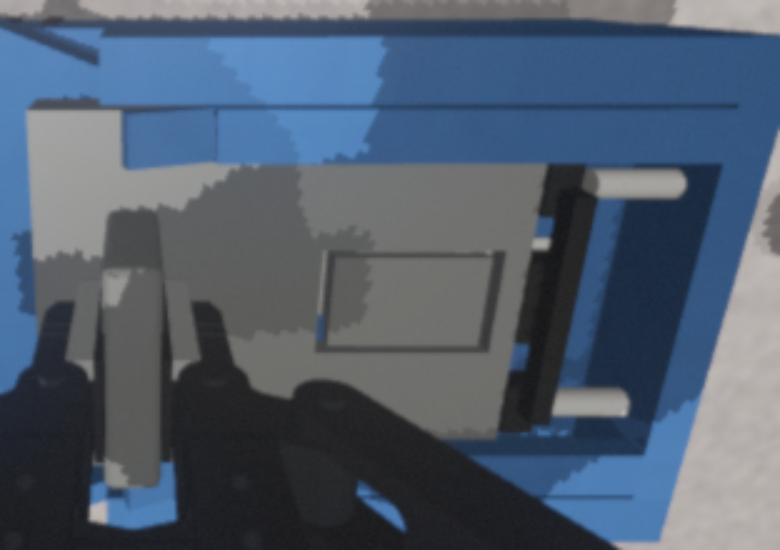

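Wrist view: the front edge is against the seal pads (~(530,300)), and the force has climbed to 8 N, so the barb seems to be on the ramp. I keep going.

```bash
python3 -m creep '0 0.5 0 0 0 0 5; 0 0.5 0 0 0 0 5; 0 0.5 0 0 0 0 5; 0 0.5 0 0 0 0 5; 0 0 0 0 0 0 5; 0 0 0 0 0 0 5; 0 0 0 0 0 0 5; 0 0 0 0 0 0 5'>/dev/null; python3 st.py
```

```text
t 21.65 cover x,y 29.14 -0.08 z 246.7 Fpump -11.1 -0.7 7.0 M [-0.92  1.94  0.05] yaw 19.95 w 0.132
```

```bash
python3 -m creep '0 0.5 0 0 0 0 5; 0 0.5 0 0 0 0 5; 0 0.5 0 0 0 0 5; 0 0 0 0 0 0 5; 0 0 0 0 0 0 5; 0 0 0 0 0 0 5; 0 0 0 0 0 0 5; 0 0 0 0 0 0 5'>/dev/null; python3 st.py
```

```text
t 22.65 cover x,y 30.02 -0.11 z 246.7 Fpump -13.7 -1.5 7.8 M [-1.12  2.26  0.12] yaw 19.93 w 0.127
```

The force slope is now about 3 N/mm, which is the end stop's stiffness. The click likely happened around x≈20–23, so I stop pushing and back off to test the catch.

```bash
python3 -m creep '0 -1 0 0 0 0 5; 0 -1 0 0 0 0 5; 0 -1 0 0 0 0 5; 0 -1 0 0 0 0 5; 0 0 0 0 0 0 5; 0 0 0 0 0 0 5; 0 0 0 0 0 0 5; 0 0 0 0 0 0 5'>/dev/null; python3 st.py;  python3 -m creep '0 -1 0 0 0 0 5; 0 -1 0 0 0 0 5; 0 -1 0 0 0 0 5; 0 0 0 0 0 0 5; 0 0 0 0 0 0 5; 0 0 0 0 0 0 5; 0 0 0 0 0 0 5; 0 0 0 0 0 0 5'>/dev/null; python3 st.py
```

```text
t 23.65 cover x,y 27.81 -0.06 z 246.7 Fpump -7.0 0.6 5.0 M [-0.61  1.17  0.12] yaw 20.00 w 0.130
t 24.65 cover x,y 25.43 -0.02 z 246.7 Fpump -3.1 0.2 -0.3 M [-0.27  0.66  0.11] yaw 20.03 w 0.129
```

```bash
python3 -m creep '0 -0.5 0 0 0 0 5; 0 -0.5 0 0 0 0 5; 0 0 0 0 0 0 5; 0 0 0 0 0 0 5; 0 0 0 0 0 0 5; 0 0 0 0 0 0 5; 0 0 0 0 0 0 5; 0 0 0 0 0 0 5'>/dev/null; python3 st.py
```

```text
t 25.65 cover x,y 24.32 -0.01 z 246.7 Fpump -5.3 -0.4 0.8 M [-0.41  0.92  0.11] yaw 20.02 w 0.128
```

```bash
python3 -m creep '0 -0.5 0 0 0 0 5; 0 -0.5 0 0 0 0 5; 0 -0.5 0 0 0 0 5; 0 0 0 0 0 0 5; 0 0 0 0 0 0 5; 0 0 0 0 0 0 5; 0 0 0 0 0 0 5; 0 0 0 0 0 0 5'>/dev/null; python3 st.py
```

```text
t 26.65 cover x,y 22.87 -0.03 z 246.7 Fpump -3.9 -0.8 -0.1 M [-0.31  0.78  0.1 ] yaw 20.02 w 0.129
```

```bash
python3 -m creep '0 -0.5 0 0 0 0 5; 0 -0.5 0 0 0 0 5; 0 -0.5 0 0 0 0 5; 0 0 0 0 0 0 5; 0 0 0 0 0 0 5; 0 0 0 0 0 0 5; 0 0 0 0 0 0 5; 0 0 0 0 0 0 5'>/dev/null; python3 st.py
```

```text
t 27.65 cover x,y 22.32 -0.02 z 246.8 Fpump 5.2 0.6 -5.6 M [ 0.59 -0.9   0.04] yaw 20.07 w 0.131
```

Clicked: when pulled back, the cover is held at x≈22.4 with a +5 N reaction. I relax that, open and retreat.

```bash
python3 -m creep '0 0.5 0 0 0 0 5; 0 0.3 0 0 0 0 5; 0 0 0 0 0 0 5; 0 0 0 0 0 0 20; 0 0 0 0 0 0 50; 0 0 0 0 0 0 85; 0 0 0 0 0 0 85; 0 0 0 0 0 0 85'>/dev/null; python3 st.py;  python3 -m creep '-5 0 0 0 0 0 85; -10 0 0 0 0 0 85; -20 0 0 0 0 0 85; -25 0 0 0 0 0 85; -25 0 0 0 0 0 85; -25 0 0 0 0 0 85; -15 0 0 0 0 0 85; 0 0 0 0 0 0 85'>/dev/null; python3 st.py
python3 - <<'E'
from h import *
s,p,R=state();c=imaging.camera('wrist');np.savez('w8.npz',p=p,r=s['tcp_rot'],**c);cv2.imwrite('pics/w8.png',c['img'][:,:,::-1])
c=imaging.camera('side');cv2.imwrite('pics/side8.png',cv2.resize(c['img'][150:330,160:400,::-1],(800,600),interpolation=cv2.INTER_CUBIC))
E
```

```text
t 28.65 cover x,y 22.15 -0.05 z 246.7 Fpump 0.2 -0.6 -0.3 M [ 0.04  0.05 -0.03] yaw 20.02 w 0.994
t 29.65 cover x,y 22.31 -0.07 z 372.8 Fpump 0.1 0.0 -0.6 M [0.04 0.04 0.  ] yaw 20.04 w 0.998
```

View pics/w8.png

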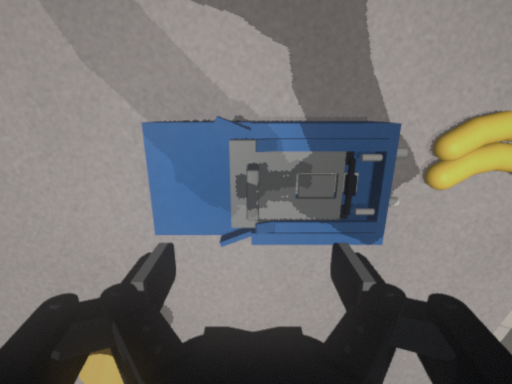

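View pics/side8.png

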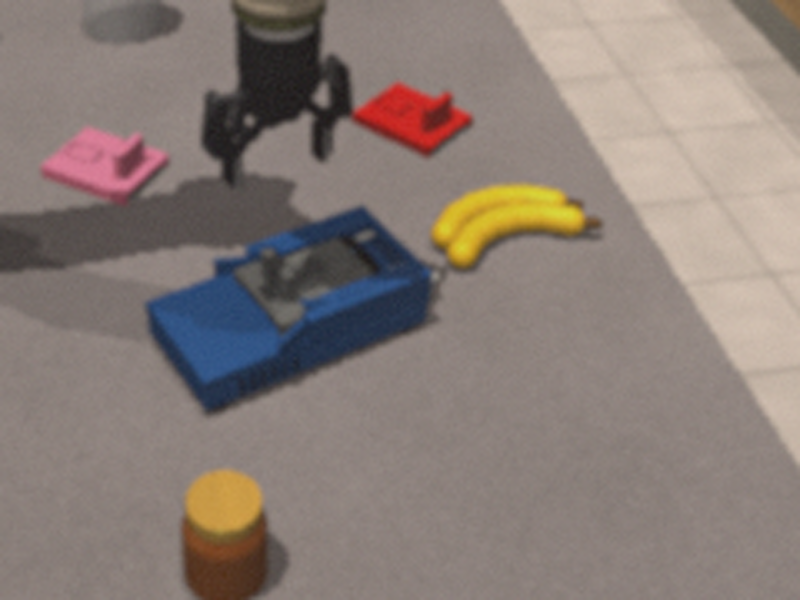

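Wrist view: the gripper is clear, and the cover sits straight under the lips with its fin at (252,190), rear edge at ~column 230 and front edge at ~column 345. I measure x before handing in.

```bash
python3 - <<'E'
from h import *
c=np.load('w8.npz');pose=(c['p'],c['r'])
o=np.array([510.8,-176.9]);a=np.radians(20.05);ux=np.array([np.cos(a),np.sin(a)]);uy=np.array([-ux[1],ux[0]])
f=lambda u,v,z:np.round([(ray(c,(u,v),z,pose)[:2]-o)@k for k in(ux,uy)],1)
print('rear edge',f(230,180,66),'front',f(345,152,66),'fin top',f(252.5,175,102),f(252.5,219,102),'pads',f(347,180,66))
cv2.imwrite('pics/w8c.png',cv2.resize(c['img'][105:255,135:410,::-1],(792,432),interpolation=cv2.INTER_CUBIC))
E
python3 st.py
```

```text
rear edge [-37.9   6.3] front [80.9 35.8] fin top [-14.1  20.2] [-14.2 -23.3] pads [86.   6.2]
t 29.75 cover x,y 22.12 0.21 z 371.3 Fpump -0.3 0.1 -0.9 M [ 0.03  0.01 -0.01] yaw 20.04 w 0.993
```

View pics/w8c.png

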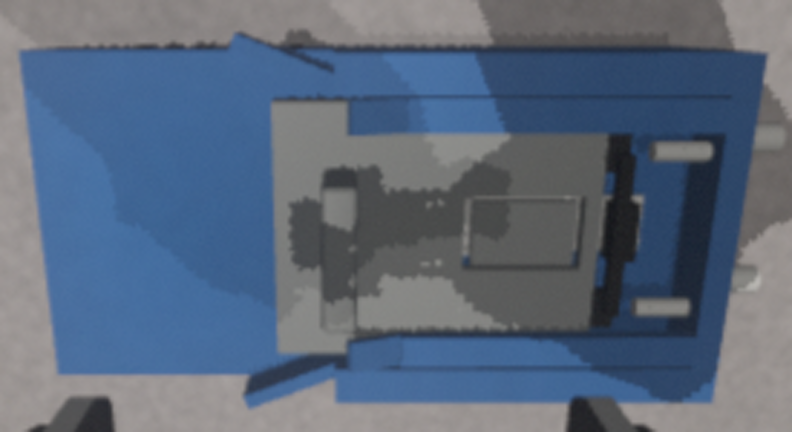

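The cover's rear edge and fin both give x ≈ 22 mm. That is well past 14 mm and it has held over a second since release, so the catch is holding. I hand in.

```bash
python3 -c "
from bench import robot
robot.job_done(); print(robot.observe()['time'])"
```

```text
the job is handed in; nothing more can be done
the job is handed in; nothing more can be done
```

The grey cover is back on the pump and latched behind the catch. I handed the job in at about 29.8 s of the 58 s allowed.

**What I did:** I gripped the cover by its fin and set it level on the open deck. I then slid it under both lips until it met the stop, and backed off.

**The click:** I did not feel it as a clear drop in force. It shows up indirectly:
- **Stop:** past about 27 mm the force rose at about 3 N/mm, which is the end stop's stiffness. It peaked at about 14 N, which I estimate as a 2.7 mm squeeze against the 6 mm limit.
- **Catch:** when I pulled back, the catch held the cover at about 22.4 mm with a 5 N reaction.

**Last checks:** More than a second after release, the wrist picture put the cover at pump x ≈ 22 mm from both its rear edge and its fin. It was straight and under both lips, and the gripper was open well above it with about zero wrist force. The deck contact pressed up to about 21 N for a moment while lowering.

**Bystanders:** the arm went nowhere near the bananas or the jar at low height, and both look unmoved in the last side view. I saw the tub only partly in that view and did not measure any of the three again.

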